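# Lay the large capacitor in the test cradle

### The arm

A 7-joint arm with a two-finger parallel gripper is mounted at the origin on the work surface. World frame = base frame: x ahead of the robot, y to its left, z up, the work surface at z = 0. Lengths are in m, angles in rad, forces in N, time in s.
With the tool pointing down it reaches from about 0.425 to 0.925 m from the base axis. Payload 6.8 kg.
Tool frame: the origin (TCP) lies between the finger pads; the fingertips stand 19 mm ahead of it and the grasp point (between the pads) is the TCP; z points along the fingers, y is the line along which they close (so a half turn about z gives the same grasp; the last joint's range is limited). The gripper opens to 85 mm and grips with 20 to 120 N. Pads are 22 mm wide; open, the fingers measure 114 mm over their backs; the gripper's body (76 mm by 85 mm) begins 54 mm behind the grasp point. The pads swing forward as they close: fully open they stand 13 mm farther back than shut.
Start: joints at [-1.215, 0.477, 0.022, 1.555, -0.011, 1.109, -0.083], TCP at [0.302, 0.604, 0.25] pointing down, gripper open.
Joint ranges: [-2.96, 2.96], [-0.34, 2.1], [-1.41, 1.46], [0.24, 2.44], [-1.37, 4.51], [0.17, 1.92], [-2.96, 2.96]. Speed limits (rad/s): [2.39, 2.39, 3.14, 3.14, 3.14, 3.14, 3.14].

### API

Orientations are given as a unit quaternion [w, x, y, z].
In Python, from cell import * gives the robot as it stands. The module is installed in compiled form; this text tells all that it offers.
- The arm moves only by the shell command python3 -m inch 'ROWS' [FORCE]. ROWS is JSON, a list of rows, each a list of 3 entries, a list of its own where there are three numbers: the shift along the tool's x, y, z in mm, then the turn about the tool's z in units of 6 degrees (1.0 is 6 degrees), then the opening, from -1 (shut) to 1 (fully open). A call has exactly 10 rows; each row is the pose to reach, as a shift and turn from the pose commanded when the call began, along the tool's axes at that moment; what a row does not reach only later rows make up. A row lasts 1/8 s, in which the tool goes at most 62.5 mm and 10.7 degrees, less where a joint would pass 70% of its speed; a pose out of reach is approached as far as the arm can. A call with a gripper value outside its range is refused whole. The fingers move at their own pace and stop on an object; FORCE is the grip in N (left out, the last holds). Time passes only in rows, so rows that repeat a pose let the fingers close, or fill a call up. It gives the time, the measured TCP pose, the force, the opening and the grip force at its end, in the units of the state.
- state(): the state, without advancing time (a new reading comes with each control period).
- camera(name): name is "side" or "top"; returns the picture (400x640x3 uint8, red, green, blue); there is no depth.
- camera_params(name): a dict with "fx", "fy", "cx", "cy" (pixels), "k1" (the pictures are not rectified: a ray, as slopes to the right and down, at radius r is drawn at 1 + k1 r^2 times it, then the intrinsics apply), "camera_from_world" (4x4, takes a point from world to camera coordinates). Camera axes: x right, y up, looking along -z (the intrinsics and any distortion apply to the point x, -y, -z); pixel columns grow to the right and rows downward; lengths in m; the calibration is good to about 2 mm. A picture is of the moment at which its call begins. camera_params takes no time and is no camera call.
- hand_in(): hands the job in; it is judged then, once.
The state is a dict: "time_s": time; "joint_pos": joint angles; "dq": joint speeds; "joint_efforts": joint torques, N m; "position": TCP position; "tool_rot": TCP orientation; "wrist_force": force on the tool from outside, world axes, zero at the start; "torque": the same for the moment, N m; "finger_gap": opening from 0.0 (shut) to 1.0 (fully open); "grip_force": force on a finger pad.
Only numpy, scipy, OpenCV 4.12 (cv2) and the standard library are available. Lean on these libraries where they do the work, as an engineer would, in place of code of your own. Each camera call takes 0.05 s, during which the arm holds its last target. There are 200 camera calls.

### The job

Three aluminium capacitors taken out of a broken television are standing upright on the repair bench. Take the largest one (as wide as the short one and as tall as the slim one) and lay it on its side in the grey V cradle, midway along it and either way round, lowering it gently rather than dropping it. Leave the other two capacitors standing where they are.

Things in the scene. Friction and masses are not known exactly. Their poses are not given: they have to be found in the camera images.
- large_can_center (a point): centre (half-way up) of the largest aluminium capacitor can standing upright, with a dark disc and two small brass studs (8 mm thick, 6 mm high) on its top end. Can 45 mm in diameter, 90 mm tall without the studs (96 with), about 0.2 kg. z is the can's long axis, towards the studs; upright at the start, this point 45 mm above the bench.
- short_can_center (a point): centre of the short aluminium capacitor can standing upright, with a dark disc and two small brass studs (8 mm thick, 6 mm high) on its top end. 45 mm in diameter, 55 mm tall without the studs. z along the can. To be left alone.
- slim_can_center (a point): centre of the slim aluminium capacitor can standing upright, with a dark disc and two small brass studs (8 mm thick, 6 mm high) on its top end. 30 mm in diameter, 90 mm tall without the studs. z along the can. To be left alone.
- cradle_seat (a point): centre of the seated can's place in the fixed grey plastic V cradle, 75 mm above the bench. x: horizontal, along the trough (the lying can's axis, either way); z up. Two 90-degree V saddles, 14 mm long, 41 mm wide across y, middles 32 mm either side along x; their tops lie 14 mm below this point. Between them only a spine 22 mm wide, 22 mm high, on a 120 x 74 x 10 mm base: fingers may reach 45 mm below this point.
Mind the look-alikes: they are no part of the job. Leave any blue look-alike of the part that bears slim_can_center alone.

How it is judged:
At the end, for the whole second after the job is handed in: The large can lies at rest in the V cradle: its centre within 15 mm of the cradle's middle along the trough, 10 mm across it and 8 mm in height, its axis within 10 degrees of the trough; the short and the slim can still stand upright (x of large_can_center in the frame of cradle_seat between -0.015 and 0.015 m and y of large_can_center in the frame of cradle_seat between -0.01 and 0.01 m and z of large_can_center in the frame of cradle_seat between -0.008 and 0.008 m and angle between the z axis of large_can_center and the x axis of cradle_seat, either way round below 0.175 rad and linear speed of large_can below 0.02 m/s and angular speed of large_can below 0.2 rad/s and angle between each of short_can_center, slim_can_center's own z axis and vertical below 0.175 rad); the robot touches nothing.
It fails at once if the short can or the slim can is pushed more than 30 mm from its place (distance of any of short_can_center, slim_can_center from where it was at the start of the episode above 0.03 m).
It fails at once if the large can is dropped into the cradle (faster than 0.8 m/s within 80 mm of its place there) (distance between large_can_center and cradle_seat below 0.08 m and linear speed of large_can above 0.8 m/s).
It also fails if it takes over 42 s, if anything falls off the work surface, if the arm or the gripper's body presses on something with over 40 N, if the wrist force passes 120 N, or if a joint passes its speed limit or range.

## Working session

There is one attempt and no reset: what is moved stays moved. The work goes in short steps, Python scripts to look and compute and a shell command to move; the robot and the scene stay as the last step left them, time stands still between calls to the robot, and variables do not carry over. Pictures are saved under pics/ and viewed, at most 12 in all, crops included, and the job is handed in when it is done.

```bash
mkdir -p pics
python3 - <<'E'
from cell import *
import cv2,numpy as np
for n in("top","side"):
    cv2.imwrite(f"pics/{n}0.png",camera(n)[:,:,::-1]); p=camera_params(n)
    print(n,{k:(np.round(v,4).tolist()) for k,v in p.items()})
s=state();print(s)
E
```

```text
top {'fx': 450.4255, 'fy': 450.4255, 'cx': 314.481, 'cy': 201.7932, 'k1': -0.1111, 'camera_from_world': [[-0.02, -0.9996, -0.021, 0.0627], [0.9885, -0.0229, 0.1492, -0.5318], [-0.1496, -0.0178, 0.9886, -0.9344], [0.0, 0.0, 0.0, 1.0]]}
side {'fx': 401.3496, 'fy': 401.3496, 'cx': 323.7473, 'cy': 198.7026, 'k1': -0.0701, 'camera_from_world': [[0.8237, -0.5669, -0.0128, -0.4015], [0.4037, 0.5705, 0.7152, -0.3109], [-0.3982, -0.5943, 0.6988, -0.6778], [0.0, 0.0, 0.0, 1.0]]}
{'time_s': 0.1, 'joint_pos': array([-1.21510566,  0.47776442,  0.02233831,  1.55636481, -0.01152281,
        1.10934782, -0.08309358]), 'dq': array([ 0.00032089,  0.00015312, -0.00200234, -0.00263709, -0.00058409,
       -0.00020943,  0.00190489]), 'joint_efforts': array([ 5.17647219e-03, -5.97760391e+01,  1.61399178e+00, -2.81958371e+01,
        1.28871875e-02,  5.02173658e-03, -5.79209683e-06]), 'position': array([0.30172143, 0.60322258, 0.24938618]), 'tool_rot': array([-1.49051070e-04,  2.29812712e-01,  9.73234476e-01, -8.65559077e-04]), 'wrist_force': array([-0.11299435,  0.04373185, -0.0682755 ]), 'torque': array([ 0.00663042,  0.02360887, -0.02769762]), 'grip_force': 0.0, 'finger_gap': 0.9992079395739781}
```

View pics/top0.png

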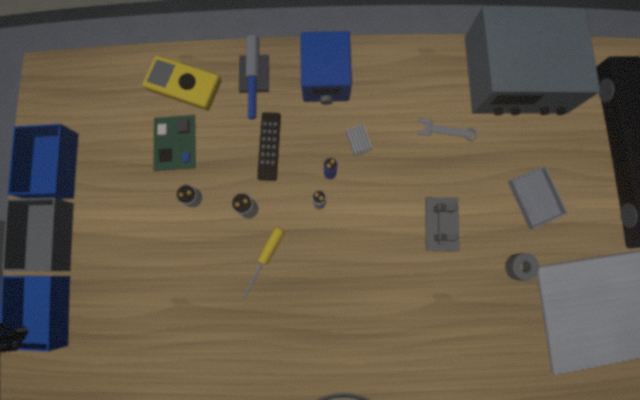

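View pics/side0.png

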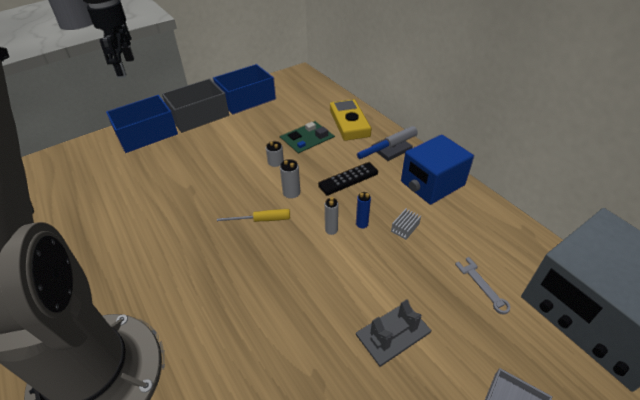

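The tall wide can stands at top (243,205) / side (290,178). The other bare cans are the short one at top (187,195) / side (275,153) and the slim one at top (319,198) / side (331,216). The blue look-alike is at top (330,167) / side (363,210). Only the can at (243,205) is both wide and tall. The cradle is at top (442,223) / side (394,331).

```bash
cat > h.py <<'E'
from cell import *
import cv2,numpy as np
from scipy.spatial.transform import Rotation as R
def ray(n,u,v):
    p=camera_params(n); d=np.array([(u-p['cx'])/p['fx'],(v-p['cy'])/p['fy']]); s=d.copy()
    for _ in range(20): s=d/(1+p['k1']*(s@s))
    T=np.array(p['camera_from_world']); r=T[:3,:3]
    return -r.T@T[:3,3], r.T@np.array([s[0],-s[1],-1])
def onz(n,u,v,z):
    o,d=ray(n,u,v); return o+d*(z-o[2])/d[2]
def px(n,P):
    p=camera_params(n); c=(np.array(p['camera_from_world'])@np.r_[P,1])[:3]; s=np.array([c[0],-c[1]])/-c[2]
    return s*(1+p['k1']*(s@s))*p['fx']+[p['cx'],p['cy']]
def pose():
    s=state(); w,x,y,z=s['tool_rot']; return np.array(s['position']),R.from_quat([x,y,z,w]).as_matrix(),s
E
python3 - <<'E'
from h import *
t=cv2.imread('pics/top0.png'); s=cv2.imread('pics/side0.png')
def crop(i,u0,v0,w,h): return cv2.resize(i[v0:v0+h,u0:u0+w],(400,300),interpolation=cv2.INTER_CUBIC)
out=np.vstack([np.hstack([crop(t,165,160,96,72),crop(t,402,187,80,60) ]),np.hstack([crop(s,245,130,128,96),crop(s,340,290,104,78)])])
cv2.imwrite('pics/crop.png',out)
p,M,_=pose(); print(p,M.round(3).tolist())
E
```

```text
[0.30172143 0.60322258 0.24938618] [[-0.894, 0.447, -0.001], [0.447, 0.894, -0.002], [-0.0, -0.002, -1.0]]
```

View pics/crop.png

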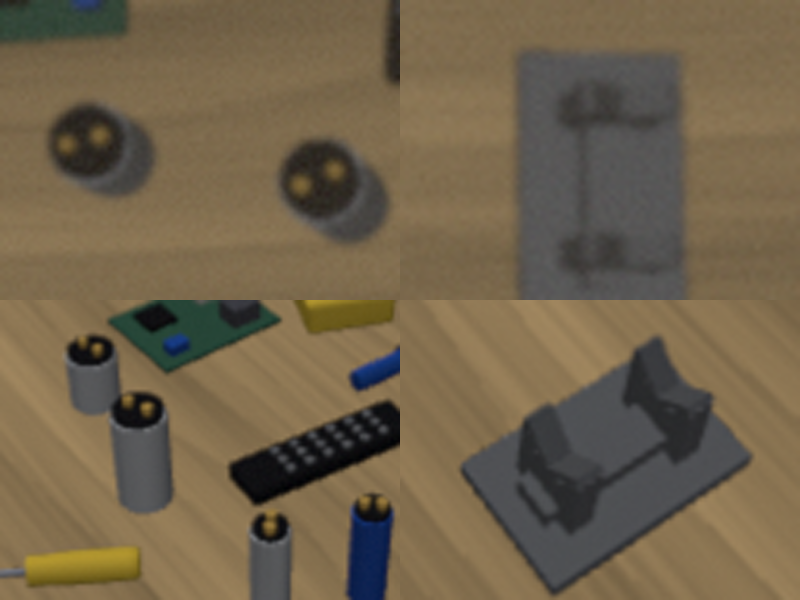

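The crops confirm it: the right-hand can is wide and tall, with a dark top disc and brass studs. Next I measure the can top, the neighbouring cans and the cradle.

```bash
cat > m.py <<'E'
from h import *
t=cv2.imread('pics/top0.png'); s=cv2.imread('pics/side0.png')
def blob(img,m,seed):
    n,l,st,c=cv2.connectedComponentsWithStats(m.astype(np.uint8)); d=[np.hypot(*(c[i]-seed))+(1e3 if st[i,4]<25 else 0) for i in range(1,n)]
    i=1+int(np.argmin(d)); k=(l==i).astype(np.uint8); return cv2.findContours(k,0,1)[0][0],c[i],st[i,4]
g=cv2.cvtColor(t,6); hs=cv2.cvtColor(t,40)
for name,seed,z in(('large',(242,203),.09),('short',(186,194),.055),('slim',(319,195),.09)):
    c,ce,a=blob(t,g<62,seed); h=cv2.convexHull(c); (u,v),r=cv2.minEnclosingCircle(h)
    P=onz('top',u,v,z); Q=onz('top',u+r,v,z); print(name,(round(u),round(v)),a,P.round(4),'diam mm',round(2e3*np.hypot(*(Q-P)[:2])), 'side px',px('side',P).round())
c,ce,a=blob(t,(hs[:,:,1]<60),(442,223)); rc=cv2.minAreaRect(c); print('cradle',rc,a)
B=np.array([onz('top',*b,.01) for b in cv2.boxPoints(rc)]); print(B.round(4), np.linalg.norm(np.diff(B,axis=0),axis=1).round(4),B.mean(0).round(4))
print('side base corners',[onz('side',*q,.01).round(4).tolist() for q in((356,333.7),(380,365.4),(431,331.6))])
hs=cv2.cvtColor(s,40);
E
python3 m.py
```

```text
large (242, 203) 212 [0.5274 0.2008 0.09  ] diam mm 37 side px [289. 164.]
short (186, 194) 193 [0.5551 0.33   0.055 ] diam mm 38 side px [274. 145.]
slim (317, 198) 26 [0.5323 0.0451 0.09  ] diam mm 16 side px [329. 202.]
cradle ((442.0, 223.5), (53.0, 32.0), 90.0) 1745
[[ 0.5428 -0.1983  0.01  ]
 [ 0.5411 -0.271   0.01  ]
 [ 0.4226 -0.2633  0.01  ]
 [ 0.4246 -0.1918  0.01  ]] [0.0727 0.1188 0.0715] [ 0.4827 -0.2311  0.01  ]
side base corners [[0.4233, -0.1967, 0.01], [0.421, -0.2672, 0.01], [0.5374, -0.2728, 0.01]]
```

Sizes check out: the base measures 119×72 mm, and the can lies within reach. The tool can't tilt, so the plan has four steps:
1. Grip the can high and carry it to a clear spot.
2. Tip it about its bottom edge with a light grip.
3. Regrip it lying down at mid-length.
4. Lay it in the cradle.

First I move above the can.

```bash
python3 -m inch '[[[-382,-259,0],-3.9,1],[[-382,-259,0],-3.9,1],[[-382,-259,0],-3.9,1],[[-382,-259,0],-3.9,1],[[-382,-259,0],-3.9,1],[[-382,-259,0],-3.9,1],[[-382,-259,0],-3.9,1],[[-382,-259,0],-3.9,1],[[-382,-259,0],-3.9,1],[[-382,-259,0],-3.9,1]]' 40
python3 -c "
from h import *
p,M,s=pose();print(p,M.round(3).tolist(),((np.array([.5274,.2008,.068])-p)@M*1e3).round(1))
cv2.imwrite('pics/s1.png',camera('side')[:,:,::-1])"
```

```text
time_s: 1.35
position: [0.5269, 0.2026, 0.25]
tool_rot: [-0.0, 0.027, 1.0, 0.0]
wrist_force: [0.3, 1.0, 0.2]
finger_gap: 0.997
grip_force: 0.0
[0.52691236 0.20262925 0.25003606] [[-0.999, 0.054, -0.001], [0.054, 0.999, 0.001], [0.001, 0.001, -1.0]] [ -0.7  -1.9 182. ]
```

```bash
python3 -m inch '[[[-1,-2,60],0,1],[[-1,-2,110],0,1],[[-1,-2,150],0,1],[[-1,-2,175],0,1],[[-1,-2,182],0,1],[[-1,-2,182],0,1],[[-1,-2,182],0,-1],[[-1,-2,182],0,-1],[[-1,-2,182],0,-1],[[-1,-2,182],0,-1]]' 40
python3 -m inch '[[[0,0,0],0,-1],[[0,0,0],0,-1],[[0,0,0],0,-1],[[0,0,-10],0,-1],[[0,0,-25],0,-1],[[0,0,-40],0,-1],[[0,0,-60],0,-1],[[0,0,-80],0,-1],[[0,0,-80],0,-1],[[0,0,-80],0,-1]]' 40
python3 -c "
from h import *
p,M,s=pose();print(p,((np.array([.50,-.08,p[2]])-p)@M*1e3).round(1))
cv2.imwrite('pics/s2.png',camera('side')[40:340,100:500,::-1])"
```

```text
time_s: 2.65
position: [0.5293, 0.1996, 0.0694]
tool_rot: [0.001, 0.028, 1.0, 0.001]
wrist_force: [-0.1, 1.7, 6.9]
finger_gap: 0.516
grip_force: 40.0
time_s: 3.9
position: [0.5283, 0.199, 0.1481]
tool_rot: [-0.0, 0.028, 1.0, -0.0]
wrist_force: [-0.4, 0.2, -1.9]
finger_gap: 0.518
grip_force: 41.0
[0.52825371 0.19898842 0.14806324] [  12.8 -280.1    0. ]
```

View pics/s2.png

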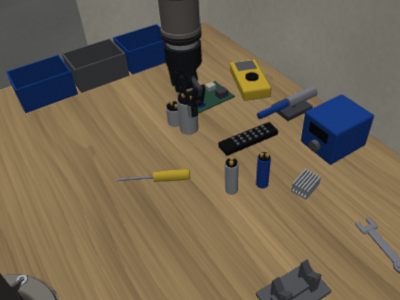

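The can is held, seen at crop (187,118) under the gripper. I carry it over the slim can to the clear area by the cradle.

```bash
python3 -m inch '[[[0,0,-40],0,-1],[[13,-30,-50],0,-1],[[13,-75,-50],0,-1],[[13,-120,-50],0,-1],[[13,-165,-50],0,-1],[[13,-210,-50],0,-1],[[13,-250,-50],0,-1],[[13,-280,-50],0,-1],[[13,-280,-20],0,-1],[[13,-280,15],0,-1]]' 40
python3 -m inch '[[[0,0,30],0,-1],[[0,0,50],0,-1],[[0,0,60],0,-1],[[0,0,63],0,-1],[[0,0,64],0,-1],[[0,0,64],0,-1],[[0,0,64],0,-1],[[0,0,64],0,-1],[[0,0,64],0,-1],[[0,0,64],0,-1]]' 40
python3 -c "
from h import *
p,M,s=pose();print(p,s['wrist_force'])"
```

```text
time_s: 5.2
position: [0.5002, -0.0803, 0.1324]
tool_rot: [0.0, 0.028, 1.0, -0.0]
wrist_force: [0.1, 0.6, -2.1]
finger_gap: 0.517
grip_force: 41.6
time_s: 6.45
position: [0.5003, -0.0797, 0.0694]
tool_rot: [0.0, 0.028, 1.0, 0.0]
wrist_force: [-0.1, -0.1, -0.6]
finger_gap: 0.513
grip_force: 41.6
[ 0.50026125 -0.07969692  0.06943312] [-0.11382018 -0.1282814  -0.62828447]
```

```bash
python3 -m inch '[[[0,0,1],0,-1],[[0,0,2],0,-1],[[-6,0,1],0,-1],[[-13,0,-1],0,-1],[[-20,0,-1],0,-1],[[-26,0,-1],0,-1],[[-33,0,-1],0,-1],[[-40,0,0],0,-1],[[-46,0,2],0,-1],[[-52,0,4],0,-1]]' 20
python3 -c "
from h import *
p,M,s=pose();print(p,s['wrist_force'])
cv2.imwrite('pics/s3.png',cv2.resize(camera('side')[180:380,240:480,::-1],None,fx=2.5,fy=2.5))"
```

```text
time_s: 7.7
position: [0.5528, -0.0824, 0.0678]
tool_rot: [0.0, 0.028, 1.0, 0.001]
wrist_force: [-4.0, -0.6, 20.8]
finger_gap: 0.519
grip_force: 45.5
[ 0.55277399 -0.08242839  0.06782052] [-4.0099569  -0.64489355 20.84116324]
```

View pics/s3.png

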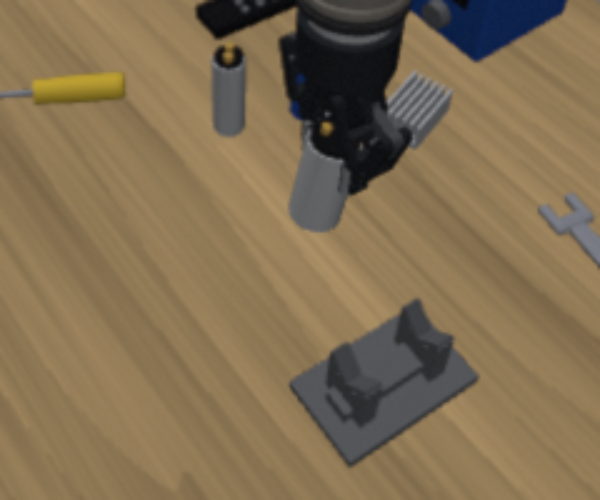

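The can is tilting towards +x (base at crop (316,228), top leaning up-right) at about 20 N. I continue the arc, pressing down gently.

```bash
python3 -m inch '[[[-5,0,1],0,-1],[[-10,0,2],0,-1],[[-15,0,4],0,-1],[[-19,0,6],0,-1],[[-23,0,8],0,-1],[[-27,0,11],0,-1],[[-31,0,14],0,-1],[[-34,0,17],0,-1],[[-36,0,19],0,-1],[[-36,0,19],0,-1]]' 20
python3 -c "
from h import *
p,M,s=pose();print(p,s['wrist_force'])
cv2.imwrite('pics/s4.png',cv2.resize(camera('side')[180:300,300:460,::-1],None,fx=4,fy=4))"
```

```text
time_s: 9.0
position: [0.5946, -0.0849, 0.0501]
tool_rot: [0.006, 0.028, 1.0, -0.0]
wrist_force: [5.4, 0.7, 15.5]
finger_gap: 0.517
grip_force: 41.4
[ 0.59456108 -0.08494987  0.05012647] [ 5.35282758  0.7478421  15.51687697]
```

View pics/s4.png

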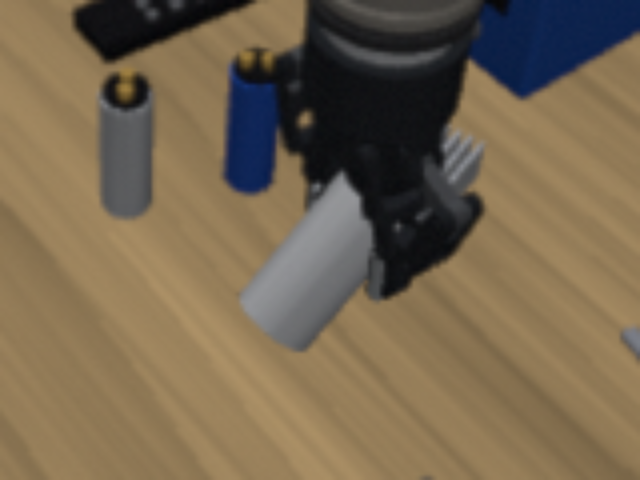

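Now tilted about 60°, with the base at crop (275,325). I finish laying it down.

```bash
python3 -m inch '[[[-4,0,3],0,-1],[[-7,0,7],0,-1],[[-10,0,11],0,-1],[[-13,0,15],0,-1],[[-15,0,18],0,-1],[[-17,0,21],0,-1],[[-19,0,24],0,-1],[[-20,0,26],0,-1],[[-20,0,26],0,-1],[[-20,0,26],0,-1]]' 20
python3 -c "
from h import *
p,M,s=pose();print(p,s['wrist_force'])
cv2.imwrite('pics/s5.png',cv2.resize(camera('side')[180:300,300:460,::-1],None,fx=4,fy=4))"
```

```text
time_s: 10.3
position: [0.6126, -0.0861, 0.0226]
tool_rot: [0.004, 0.028, 1.0, -0.0]
wrist_force: [4.8, -0.6, 8.6]
finger_gap: 0.518
grip_force: 44.5
[ 0.61258531 -0.08605311  0.02262133] [ 4.82589299 -0.59019331  8.55504383]
```

View pics/s5.png

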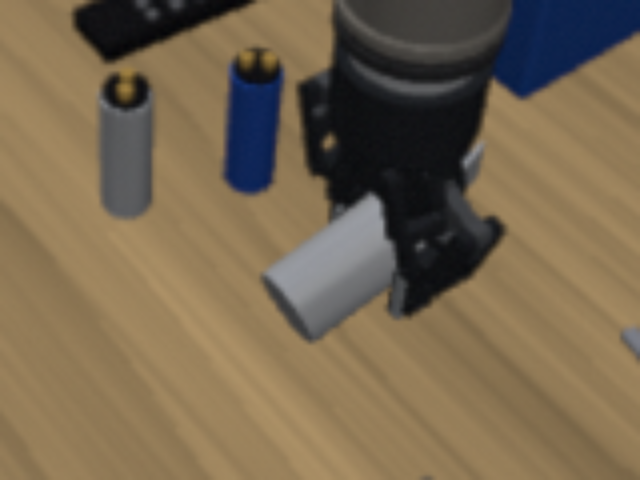

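It is nearly flat (base end at crop (290,310)). I open slightly, slide back to mid-length between the fingers, and look before regripping.

```bash
python3 -m inch '[[[0,0,0],0,0.2],[[0,0,0],0,0.25],[[0,0,0],0,0.25],[[0,0,0],0,0.25],[[5,0,0],0,0.25],[[12,0,0],0,0.25],[[20,0,0],0,0.25],[[26,0,0],0,0.25],[[28,0,0],0,0.25],[[28,0,0],0,0.25]]' 20
python3 -c "
from h import *
p,M,s=pose();print(p,s['wrist_force'],px('side',p),px('top',p))
a=cv2.resize(camera('side')[190:290,310:443,::-1],(798,600),interpolation=2)
cv2.imwrite('pics/s6.png',a)"
```

```text
time_s: 11.6
position: [0.58, -0.0842, 0.0204]
tool_rot: [0.0, 0.028, 1.0, 0.0]
wrist_force: [0.8, 0.2, 0.4]
finger_gap: 0.625
grip_force: 0.0
[ 0.58001044 -0.0841566   0.02037171] [0.80425097 0.16952268 0.44009695] [382.37807458 250.93983038] [375.10928213 180.88526809]
```

View pics/s6.png

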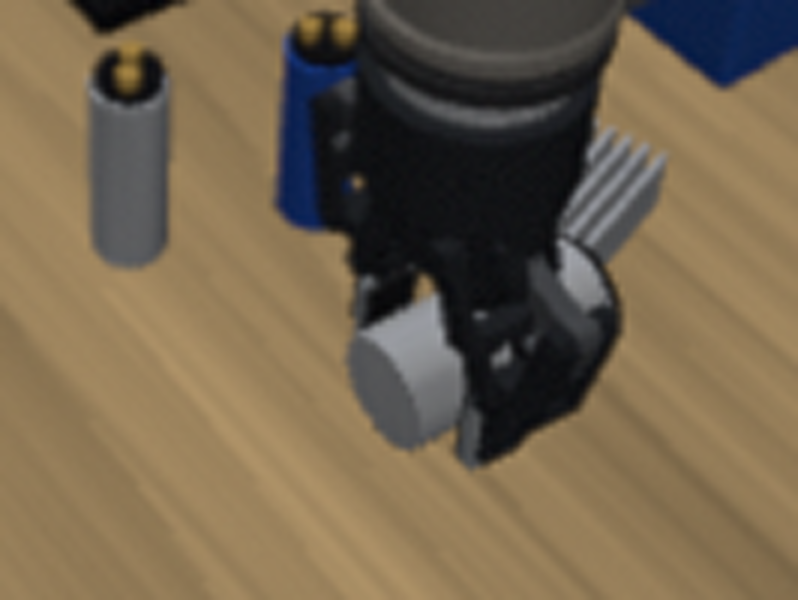

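The can lies flat between the fingers, base end centred at crop (387,392), i.e. full image (374.5,255). I compute the mid-length offset from that.

```bash
python3 -c "
from h import *
for u,v in((387,392),(390,390)): print(onz('side',310+u/6,190+v/6,.0225).round(4))
print('low edge',onz('side',310+410/6,190+450/6,.0).round(4))
p,M,s=pose()
for d in(40,45,50): print(d, px('side',p+np.array([-d/1e3,0.002,0])))
"
```

```text
[ 0.5578 -0.0847  0.0225]
[ 0.5592 -0.0846  0.0225]
low edge [ 0.5606 -0.0967  0.    ]
40 [367.06132707 259.05846712]
45 [365.17400732 260.18049098]
50 [363.27738074 261.3076812 ]
```

The base end is at x≈0.558, so the centre is ≈0.603. I shift 23 mm forward, grip and lift.

```bash
python3 -m inch '[[[-8,0,0],0,0.25],[[-16,0,0],0,0.25],[[-23,0,0],0,0.25],[[-23,0,0],0,0.25],[[-23,0,0],0,-1],[[-23,0,0],0,-1],[[-23,0,0],0,-1],[[-23,0,0],0,-1],[[-23,0,0],0,-1],[[-23,0,0],0,-1]]' 70
python3 -m inch '[[[0,0,-5],0,-1],[[0,0,-15],0,-1],[[0,0,-30],0,-1],[[0,0,-50],0,-1],[[0,0,-75],0,-1],[[0,0,-100],0,-1],[[0,0,-120],0,-1],[[0,0,-130],0,-1],[[0,0,-130],0,-1],[[0,0,-130],0,-1]]' 70
python3 -c "
from h import *
p,M,s=pose();print(p,s['wrist_force'],s['torque'],px('side',p),px('top',p))
u,v=px('side',p).astype(int)
a=camera('side')[v-50:v+50,u-66:u+67,::-1];print(u-66,v-50)
b=camera('top'); cv2.imwrite('pics/t7full.png',b[:,:,::-1])
cv2.imwrite('pics/s7.png',cv2.resize(a,(798,600),interpolation=2))
print(((np.array([.4815,-.233,p[2]])-p)@M*1e3).round(1))"
```

```text
time_s: 12.9
position: [0.6032, -0.0855, 0.0205]
tool_rot: [0.0, 0.028, 1.0, 0.0]
wrist_force: [1.3, -0.5, 5.3]
finger_gap: 0.504
grip_force: 70.9
time_s: 14.15
position: [0.6024, -0.0853, 0.1496]
tool_rot: [-0.001, 0.028, 1.0, 0.0]
wrist_force: [-0.2, 0.5, -2.3]
finger_gap: 0.507
grip_force: 71.2
[ 0.6023978  -0.08529911  0.14964203] [-0.20824609  0.48408215 -2.29144838] [0.01711417 0.03794883 0.01785555] [397.86879489 203.61865839] [382.60017215 156.69169143]
331 153
[ 1.125e+02 -1.542e+02  1.000e-01]
```

View pics/s7.png

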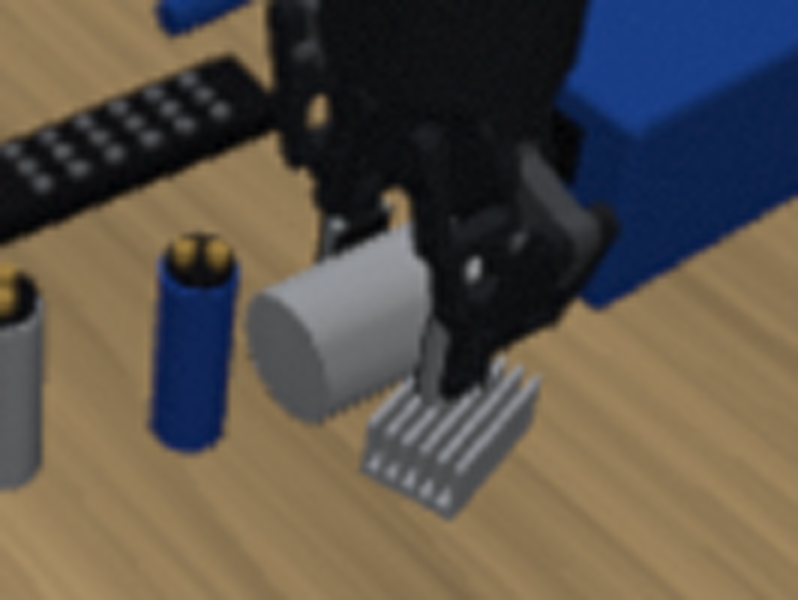

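The can is lifted level, base end centred at crop (291,360). I intersect that ray with the grip plane to get the can's offset in the hand.

```bash
python3 -c "
from h import *
p,M,s=pose()
o,d=ray('side',331+291/6,153+360/6); n=M[:,1]
q=o+d*((p-o)@n)/(d@n); print(q.round(4), ((q-p)@M*1e3).round(1))
"
```

```text
[ 0.5589 -0.0829  0.1481] [43.5 -0.   1.4]
```

Offset is only −1.5 mm along the can. I move over the cradle, descend partway and check.

```bash
python3 -m inch '[[[18,-25,0],0,-1],[[42,-55,0],0,-1],[[66,-90,0],0,-1],[[90,-124,0],0,-1],[[106,-144,0],0,-1],[[114,-154,0],0,-1],[[114,-154,15],0,-1],[[114,-154,30],0,-1],[[114,-154,45],0,-1],[[114,-154,50],0,-1]]' 70
python3 -c "
from h import *
p,M,s=pose();print(p,s['wrist_force'],((np.array([.4815,-.233,.073])-p)@M*1e3).round(1))
u,v=px('side',p).astype(int);print(u,v)
v=min(v,348)
cv2.imwrite('pics/s8.png',cv2.resize(camera('side')[v-52:v+52,u-66:u+67,::-1],(798,600),interpolation=2))"
```

```text
time_s: 15.5
position: [0.4802, -0.2319, 0.0985]
tool_rot: [-0.001, 0.027, 1.0, 0.0]
wrist_force: [0.5, -0.2, -2.1]
finger_gap: 0.509
grip_force: 71.3
[ 0.48022109 -0.23189214  0.09854304] [ 0.53889748 -0.15845498 -2.11368355] [-1.4 -1.1 25.5]
398 306
```

View pics/s8.png

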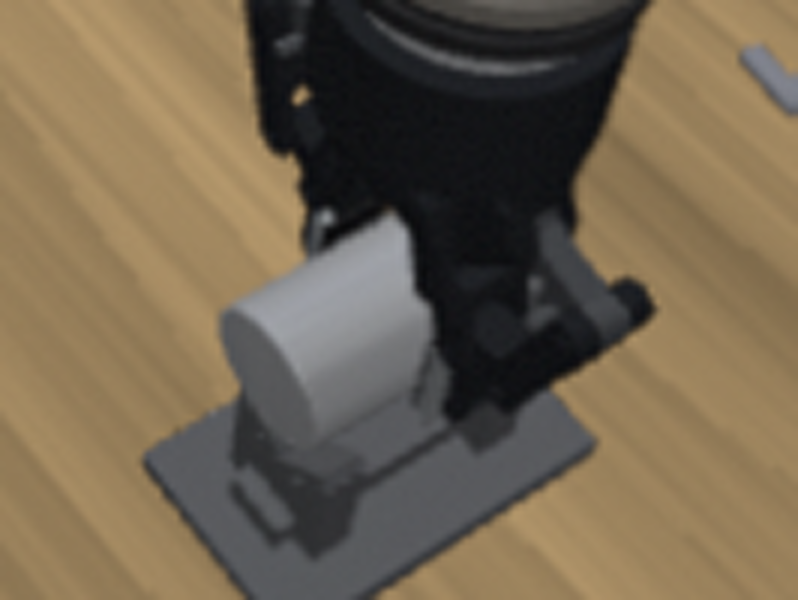

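The can is level and lined up over the near saddle (crop (290,480)), with its end at (275,375). I lower it gently and watch the force.

```bash
python3 -m inch '[[[0,-1,6],0,-1],[[0,-1,11],0,-1],[[0,-1,15],0,-1],[[0,-1,18],0,-1],[[0,-1,20],0,-1],[[0,-1,22],0,-1],[[0,-1,24],0,-1],[[0,-1,25],0,-1],[[0,-1,25],0,-1],[[0,-1,25],0,-1]]' 70
```

```text
time_s: 16.8
position: [0.4806, -0.2338, 0.0753]
tool_rot: [0.0, 0.028, 1.0, 0.0]
wrist_force: [-0.3, 0.4, -1.4]
finger_gap: 0.503
grip_force: 71.3
```

```bash
python3 -m inch '[[[0,0,1],0,-1],[[0,0,2],0,-1],[[0,0,2],0,-1],[[0,0,2],0,-1],[[0,0,2],0,-1],[[0,0,2],0,-1],[[0,0,2],0,-1],[[0,0,2],0,-1],[[0,0,2],0,-1],[[0,0,2],0,-1]]' 70
```

```text
time_s: 18.05
position: [0.4809, -0.2332, 0.0741]
tool_rot: [0.0, 0.027, 1.0, 0.0]
wrist_force: [-2.0, 3.5, 8.5]
finger_gap: 0.505
grip_force: 72.4
```

Seated (8.5 N contact). I release and rise straight up.

```bash
python3 -m inch '[[[0,0,0],0,0.1],[[0,0,0],0,0.2],[[0,0,0],0,0.4],[[0,0,0],0,0.6],[[0,0,0],0,0.6],[[0,0,0],0,0.6],[[0,0,-15],0,0.6],[[0,0,-40],0,0.6],[[0,0,-80],0,0.6],[[0,0,-130],0,0.6]]' 70
python3 -m inch '[[[0,0,-50],0,0.6],[[0,50,-90],0,0.6],[[0,110,-90],0,0.6],[[0,160,-90],0,0.6],[[0,200,-90],0,0.6],[[0,220,-90],0,0.6],[[0,220,-90],0,0.6],[[0,220,-90],0,0.6],[[0,220,-90],0,0.6],[[0,220,-90],0,0.6]]' 70
python3 -c "
from h import *
a=camera('side');b=camera('top')
A=cv2.resize(a[270:390,320:480,::-1],(400,300),interpolation=2);B=cv2.resize(b[187:262,392:492,::-1],(400,300),interpolation=2)
C=cv2.resize(a[120:300,200:440,::-1],(400,300));D=cv2.resize(b[:,:,::-1],(400,300))
cv2.imwrite('pics/s9.png',np.vstack([np.hstack([A,B]),np.hstack([C,D])]))
T=np.array([.4815,-.233,.075])
for d in(-.045,0,.045):
  q=T+[d,-d*.055,0]; print(d,px('side',q)-[320,270],px('top',q)-[392,187])"
```

```text
time_s: 19.3
position: [0.48, -0.2337, 0.2049]
tool_rot: [-0.0, 0.028, 1.0, 0.0]
wrist_force: [1.1, 0.1, 0.6]
finger_gap: 0.797
grip_force: 0.0
time_s: 20.55
position: [0.4927, -0.0151, 0.2933]
tool_rot: [-0.0, 0.028, 1.0, -0.0]
wrist_force: [0.1, 0.0, -0.2]
finger_gap: 0.802
grip_force: 0.0
-0.045 [56.49223294 56.45855233] [59.1771471 55.319303 ]
0 [77.78837086 43.55904904] [59.05211582 33.67284855]
0.045 [98.03580739 31.21256829] [58.8576146  12.30503775]
```

View pics/s9.png

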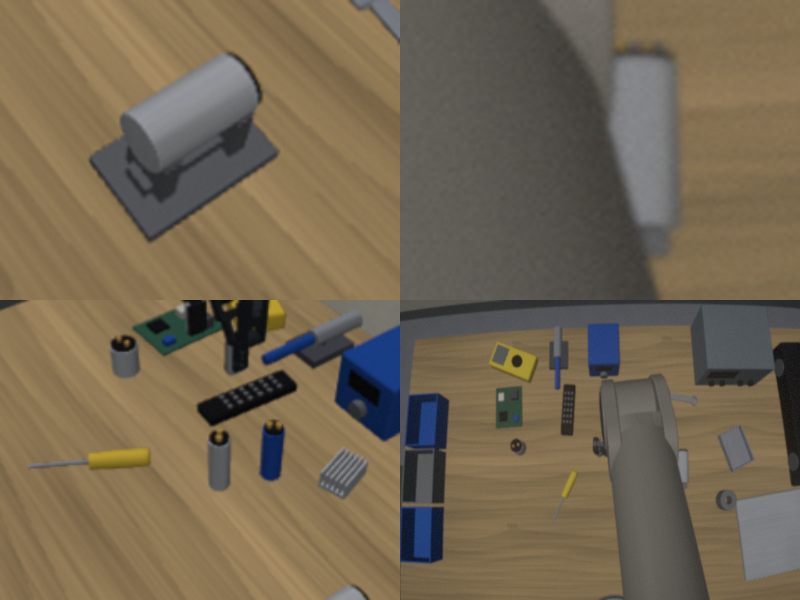

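The can rests in both saddles. Its ends show at crop (141,143) and (245,78), and I predicted (141,141) and (245,78). The short and slim cans still stand, and the robot is clear.

```bash
python3 -c "
from cell import *
print(hand_in())"
```

```text
the job is handed in; nothing more can be done
None
```

The large capacitor is lying on its side midway along the V cradle, lowered in gently, the short and slim cans are still standing in place, and the job was handed in at about 21 s; the hand-in call returned no verdict.

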